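# Ballast the cell stand and hold the hidden bolt head

## Task

Weigh down the cell stand before its arm is tightened: lay the two loose steel ballast plates, one after the other, squarely on the one already lying on the stand's base, to make one neat pile of three. The nut driver is already running the lock nut on, but the bolt only turns round with it: reach down into the gap of the U-shaped bracket, grip the hidden bolt head across its flats and keep it from turning, and finish while still holding it still like that. Do not bump the glass cell, and leave the vial, the reagent bottle and the spanner where they are.

Things in the scene. Friction and masses are not known exactly. Their poses are not given: they have to be found in the camera images.
- stand: The fixed cell stand: blue base plate, 6 mm thick, x -80 to 80 mm, y -220 to 75 mm, carrying a bare steel U-bracket and, on an arm, the glass cell. Origin: on the bench under the middle of the bracket; +x points across to the nut driver, +y to the cell. The arm (30 mm high, 75 mm above the bench at mid-height, x 32 to 40 mm) runs from the bracket's far wall along +y to the ring clamp.
- gap (a point): Middle of the open top of the U-bracket's gap, 99 mm above the bench, over the stand's origin, axes as the stand. The two upright walls are 60 mm wide (y), 5 mm thick, 99 mm high above the bench; their inner faces stand 27 mm either side of this point in x: a gap of 54 mm, open above and at both y ends, its floor 11 mm above the bench.
- bolt: Hex bolt through the bracket's far wall, level along the stand's x. Origin: middle of its head. Until held it turns in place about that axis with the lock nut, 0.5 rad/s. The nut drags on it with about 0.1 N m: a firm grip (20 N or more) on the head stops it, the flats settling against the fingers by themselves while driver and nut turn on.
- bolt_head (a point): Middle of the hexagonal bolt head, in the gap: 75 mm above the bench, 24 mm below the wall tops, at x 8, y 0 mm of the stand; 19 mm from the far wall's inner face, 35 mm from the near wall's. 22 mm across flats, 25 mm across corners, 10 mm thick along the axis; a 19 mm thick bush, 14 mm long, parts it from the far wall. Gripped from above, fingers closing along the stand's y.
- driver: Battery nut driver in its saddle, fixed in line with the bolt on the far side of the bracket and running; with nut and socket it fills x 43 to 306 mm of the stand, within 55 mm of y 0, up to 102 mm above the bench. Origin: on the bench, at x 96 mm of the stand.
- plate_low: Ballast plate already lying on the stand's base, loose: plain dark steel, 90 (x) x 56 (y) x 14 mm, about 0.5 kg. Origin: centre of its underside. It lies about 150 mm from the bracket's middle on the stand's -y side, 6 mm above the bench.
- plate_a: One of the two ballast plates lying loose on the bench: the same plate, 90 (x) x 56 (y) x 14 mm, about 0.5 kg. Origin: centre of its underside. Which of the two goes on first does not matter; a half turn does not matter.
- plate_b: The other ballast plate lying loose on the bench: 90 (x) x 56 (y) x 14 mm, about 0.5 kg. Origin: centre of its underside.
- cell: Glass cell in the ring clamp at the end of the stand's arm, fixed to the stand; about 76 mm across with the ring, from 18 to 125 mm above the bench. Origin: centre of its underside. Not to be bumped.
- vial: Bystander: small standing glass vial with a white cap, 28 mm across, 62 mm high. Origin: centre of its underside.
- reagent: Bystander: standing white reagent bottle, 56 mm across, 125 mm high. Origin: centre of its underside.
- spanner: Bystander: spanner lying flat on the bench, about 130 mm long along its x, under 20 mm high. Origin: about its middle.
There are look-alikes about, which are no part of the job. Leave any green or red look-alike of the plate_a alone.

How it is judged (in metres and radians):
On the way, in this order (a step that is already met when the one before it is completed fails the run):
1. a first loose plate lies squarely on the plate on the base, let go (((horizontal distance between plate_a and plate_low below 0.01 m and angle between the x axis of plate_a and the x axis of plate_low, either way round below 0.175 rad and z of plate_a in the frame of plate_low between 0.01 and 0.018 m and contact force between the fingers and plate_a below 0.3 N and linear speed of plate_a below 0.03 m/s) or (horizontal distance between plate_b and plate_low below 0.01 m and angle between the x axis of plate_b and the x axis of plate_low, either way round below 0.175 rad and z of plate_b in the frame of plate_low between 0.01 and 0.018 m and contact force between the fingers and plate_b below 0.3 N and linear speed of plate_b below 0.03 m/s))), for 0.2 s.
2. the second lies squarely on top: one pile of three on the base, let go (x of plate_low in the frame of stand between -0.04 and 0.04 m and y of plate_low in the frame of stand between -0.19 and -0.11 m and z of plate_low in the frame of stand below 0.009 m and ((horizontal distance between each of plate_a, plate_b and plate_low below 0.01 m and angle between the x axis of each of plate_a, plate_b and the x axis of plate_low, either way round below 0.175 rad and z of plate_a in the frame of plate_low between 0.01 and 0.018 m and z of plate_b in the frame of plate_low between 0.024 and 0.032 m and horizontal distance between plate_b and plate_a below 0.01 m and angle between the x axis of plate_b and the x axis of plate_a, either way round below 0.175 rad and z of plate_b in the frame of plate_a between 0.01 and 0.018 m) or (horizontal distance between each of plate_b, plate_a and plate_low below 0.01 m and angle between the x axis of each of plate_b, plate_a and the x axis of plate_low, either way round below 0.175 rad and z of plate_b in the frame of plate_low between 0.01 and 0.018 m and z of plate_a in the frame of plate_low between 0.024 and 0.032 m and horizontal distance between plate_a and plate_b below 0.01 m and angle between the x axis of plate_a and the x axis of plate_b, either way round below 0.175 rad and z of plate_a in the frame of plate_b between 0.01 and 0.018 m)) and contact force between the fingers and plate_a below 0.3 N and contact force between the fingers and plate_b below 0.3 N and linear speed of each of plate_a, plate_b below 0.03 m/s), for 0.2 s.
3. the bolt head is gripped and has stopped turning (contact force between the fingers and bolt above 8 N and distance between the grasp point and bolt_head below 0.025 m and angular speed of bolt below 0.05 rad/s), for 0.5 s.
At the end, for the whole second after the job is handed in: Three plates in one pile on the base, each within 10 mm and 10 degrees of those below, at rest, let go; the fingers press the bolt head with over 8 N (grasp point within 25 mm of its middle) and the bolt stands still (under 0.05 rad/s) while the nut is driven (all of step 2 and all of step 3); the arm keeps its last pose, push and grip.
It fails at once if the glass cell is bumped (over 2 N) (contact force between any of the arm, the fingers, plate_a, plate_b and cell above 2 N).
It fails at once if the vial is displaced by more than 30 mm or tipped (distance of vial from where it was at the start of the episode above 0.03 m or angle between vial's own z axis and vertical above 0.5 rad).
It fails at once if the reagent is displaced by more than 30 mm or tipped (distance of reagent from where it was at the start of the episode above 0.03 m or angle between reagent's own z axis and vertical above 0.5 rad).
It fails at once if the spanner is displaced by more than 30 mm (distance of spanner from where it was at the start of the episode above 0.03 m).
It also fails if it takes over 64 s, if anything falls off the work surface, if the arm or the gripper's body presses on something with over 40 N, if the wrist force passes 120 N, or if a joint passes its speed limit or range.

## Robot

A 6-joint arm with a two-finger parallel gripper is mounted at the origin on the work surface. World frame = base frame: x ahead of the robot, y to its left, z up, the work surface at z = 0. Lengths are in m, angles in degrees, forces in N, time in s.
With the tool pointing down it reaches from about 0.25 to 0.725 m from the base axis. Payload 9.7 kg.
Tool frame: the origin (TCP) lies midway between the tips of the shut fingers; the grasp point (between the pads) lies 19 mm behind it; z points along the fingers, x is the direction in which the jaws open and shut, and the axes are right-handed (so a half turn about z gives the same grasp; the last joint's range is limited). The gripper opens to 85 mm and grips with 20 to 120 N. Pads are 22 mm wide; open, the fingers measure 114 mm over their backs; the gripper's body (76 mm by 85 mm) begins 54 mm behind the grasp point. The pads swing forward as they close: fully open they stand 13 mm farther back than shut.
Start: joints at [63.999, 4.979, 10.078, 95.1, 0, 90], TCP at [0.241, 0.494, 0.231] pointing down, gripper open.
Joint ranges: [-179.16, 179.16], [-48.56, 103.87], [-65.8, 70.77], [-126.05, 130.52], [-82.76, 87.17], [-180, 180]. Speed limits (degrees/s): [127.2, 127.2, 147.25, 180, 180, 180].

## Interface

Orientations are given as [roll, pitch, yaw] about the fixed x, y, z axes, in that order (R = Rz(yaw) Ry(pitch) Rx(roll)).
In Python, from workcell import bot, optics gives the robot as it stands.
- The arm moves only by the shell command python3 -m creep 'ROWS' [FORCE]. ROWS is JSON, a list of rows, each a list of 7 numbers: the shift along the tool's x, y, z in m, then the turn, a rotation vector about the tool's x, y, z in rad, then the opening, from 0 (shut) to 1 (fully open). A call has 1 to 8 rows; each row is the pose to reach, as a shift and turn from the pose commanded when the call began, along the tool's axes at that moment; what a row does not reach only later rows make up. A row lasts 1/10 s, in which the tool goes at most 50 mm and 8.59 degrees, less where a joint would pass 70% of its speed; a pose out of reach is approached as far as the arm can. A call with a gripper value outside its range is refused whole. The fingers move at their own pace and stop on an object; FORCE is the grip in N (left out, the last holds). Time passes only in rows, so rows that repeat a pose let the fingers close. It gives the time, the measured TCP pose, the force and the opening at its end, in the units of the state.
- bot.get_obs(): the state, without advancing time (a new reading comes with each control period).
- optics.camera(name): name is "scene" or "top"; returns the picture (420x560x3 uint8, red, green, blue); there is no depth.
- optics.camera_params(name): a dict with "camera_matrix" (3x3 intrinsics, pixels), "R" (3x3) and "t" (3): a world point X has camera coordinates R X + t. Camera axes: x right, y down, z forward; pixel columns grow to the right and rows downward; lengths in m; the calibration is good to about 2 mm. A picture is of the moment at which its call begins. camera_params takes no time and is no camera call.
- bot.job_done(): hands the job in, once; it reports no verdict.
The state is a dict: "time": time; "q": joint angles; "qd": joint speeds; "joint_efforts": joint torques, N m; "ee_pos": TCP position; "tcp_rot": TCP orientation; "wrist_force": force on the tool from outside, world axes, zero at the start; "torque": the same for the moment, N m; "opening": finger opening in m.
Only numpy, scipy, OpenCV 4.12 (cv2) and the standard library are available. Lean on these libraries where they do the work, as an engineer would, in place of code of your own. Each camera call takes 0.05 s, during which the arm holds its last target.

## Working session

There is one attempt and no reset: what is moved stays moved. The work goes in short steps, Python scripts to look and compute and a shell command to move; the robot and the scene stay as the last step left them, time stands still between calls to the robot, and variables do not carry over. Pictures are saved under pics/ and viewed, and the job is handed in when it is done.

```bash
ls; mkdir -p pics
python3 - <<'E'
from workcell import bot, optics
import cv2
print(bot.get_obs())
for n in("scene","top"):
    im=optics.camera(n); cv2.imwrite(f"pics/{n}0.png",im[:,:,::-1]); print(n,optics.camera_params(n))
E
```

```text
pics
{'time': 0.0, 'q': array([6.39994081e+01, 5.01342756e+00, 1.00346250e+01, 9.50973619e+01,
       1.64719783e-04, 8.99988634e+01]), 'qd': array([-0.04493122, -0.08132102,  0.09145077,  0.0761681 , -0.08758809,
        0.03919693]), 'joint_efforts': array([ 1.69086834e-04, -5.20383811e+01,  4.64811087e+01,  1.60628400e-02,
        2.37416725e-05, -1.77004642e-05]), 'ee_pos': array([0.24101686, 0.4941467 , 0.23056225]), 'tcp_rot': array([-1.79999834e+02,  7.61645375e-02,  6.40005448e+01]), 'wrist_force': array([-0.02470512, -0.09657639, -0.34520251]), 'torque': array([ 0.02860093,  0.01035899, -0.06289133]), 'opening': 0.08552693009083641}
scene {'camera_matrix': array([[416.37998873,   0.        , 274.24709905],
       [  0.        , 416.37998873, 212.98322048],
       [  0.        ,   0.        ,   1.        ]]), 'R': array([[-0.41593583,  0.90907148,  0.02421628],
       [ 0.45154636,  0.22956809, -0.86220901],
       [-0.78936891, -0.34768885, -0.50597351]]), 't': array([ 0.12915533, -0.15924182,  1.53163531])}
top {'camera_matrix': array([[391.16312622,   0.        , 279.91359987],
       [  0.        , 391.16312622, 209.66252964],
       [  0.        ,   0.        ,   1.        ]]), 'R': array([[-0.01664083, -0.99965405, -0.02036797],
       [-0.98962982,  0.01937391, -0.14232875],
       [ 0.14267412,  0.01778829, -0.98960986]]), 't': array([0.09067511, 0.49762303, 0.90391743])}
```

View pics/scene0.png

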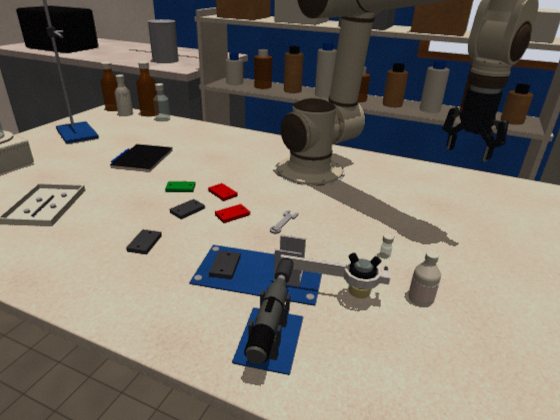

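View pics/top0.png

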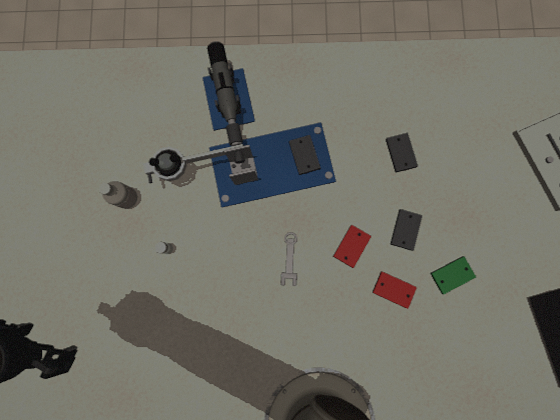

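```bash
cat > h.py <<'E'
import numpy as np, cv2
from workcell import bot, optics
def ray(n,u,v,z):
    p=optics.camera_params(n);K,R,t=(np.array(p[k]) for k in("camera_matrix","R","t"))
    C=-R.T@t; d=R.T@np.linalg.inv(K)@np.array([u,v,1.]); s=(z-C[2])/d[2]; return C+s*d
def proj(n,X):
    p=optics.camera_params(n);K,R,t=(np.array(p[k]) for k in("camera_matrix","R","t"))
    c=K@(R@np.array(X)+t); return c[:2]/c[2]
def crop(im,u0,v0,u1,v1,s,fn):
    cv2.imwrite(fn,cv2.resize(im[v0:v1,u0:u1,::-1],None,fx=s,fy=s,interpolation=cv2.INTER_CUBIC))
E
python3 - <<'E'
from h import *
im=cv2.imread("pics/top0.png")[:,:,::-1]
crop(im,140,110,460,320,2.4,"pics/topc.png")
im2=cv2.imread("pics/scene0.png")[:,:,::-1]
crop(im2,110,160,450,370,2.3,"pics/scc.png")
print([im[v,u] for u,v in((402,152),(406,230),(305,155),(310,195),(360,120),(330,215))])
E
```

```text
[array([52, 51, 50], dtype=uint8), array([53, 50, 50], dtype=uint8), array([49, 49, 47], dtype=uint8), array([128, 127, 114], dtype=uint8), array([130, 131, 118], dtype=uint8), array([127, 128, 115], dtype=uint8)]
```

View pics/topc.png

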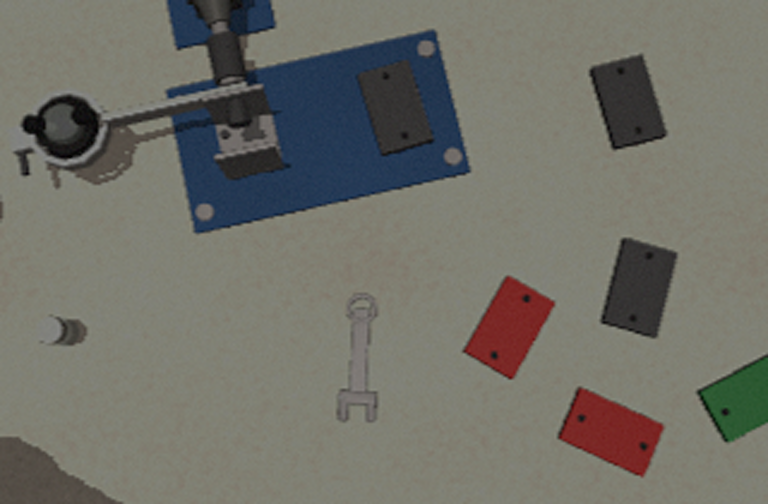

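View pics/scc.png

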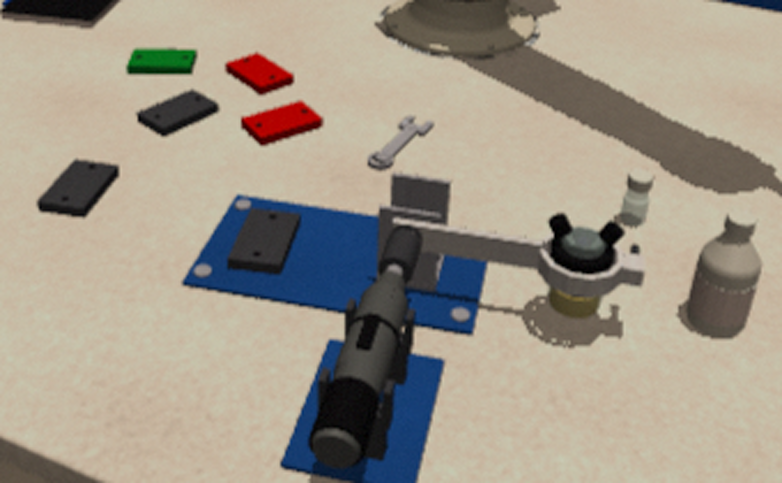

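```bash
cat >> h.py <<'E'
def plates(im,n="top",zs=None):
    f=im.astype(int); g=f.sum(2)/3; sat=f.max(2)-f.min(2)
    m=((g<75)&(sat<14)).astype(np.uint8)
    out=[]
    cs,_=cv2.findContours(m,cv2.RETR_EXTERNAL,cv2.CHAIN_APPROX_NONE)
    for c in cs:
        a=cv2.contourArea(c)
        if 500<a<1500:
            (u,v),wh,_=cv2.minAreaRect(c)
            out.append((u,v,wh,a,c))
    return out
def pose(c,z,n="top"):
    P=np.array([ray(n,u,v,z)[:2] for u,v in c[:,0,:].astype(float)])
    (x,y),(w,h),a=cv2.minAreaRect((P*1000).astype(np.float32))
    if w<h: a+=90;w,h=h,w
    return x,y,w,h,(a+90)%180-90
E
python3 - <<'E'
from h import *
im=cv2.imread("pics/top0.png")[:,:,::-1]
for u,v,wh,a,c in plates(im):
    print(round(u),round(v),np.round(wh,1),a)
    for z in (.014,.020): print("  ",z,np.round(pose(c,z),1))
# stand base blue
f=im.astype(int); m=((f[:,:,2]>f[:,:,0]+30)).astype(np.uint8)
m=cv2.morphologyEx(m,cv2.MORPH_CLOSE,np.ones((9,9)))
cs,_=cv2.findContours(m,0,2)
for c in cs:
    if cv2.contourArea(c)>1000: print(cv2.minAreaRect(c),np.round(pose(c,.006),1))
p=optics.camera_params("top"); print(-p["R"].T@p["t"])
# stand corner pixels by hand from crop (scale 2.4, off 140,110)
for u,v in((167,90),(435,30),(470,172),(196,232)):
    print(np.round(ray("top",140+u/2.4,110+v/2.4,.006)*1000,1))
E
```

```text
406 229 [23.8 37.6] 820.0
   0.014 [ 448.5 -222.6   91.3   56.8  -17.5]
   0.02 [ 448.  -220.8   90.7   56.4  -17.5]
167 162 [27.6 26.2] 561.5
   0.014 [629.4 365.9  72.   65.6  44.7]
   0.02 [627.8 364.   71.6  65.2  44.7]
304 154 [36.1 22.3] 746.0
   0.014 [641.5  18.5  92.6  56.2  15.8]
   0.02 [639.8  18.8  92.   55.9  15.8]
401 152 [36.  23.3] 774.5
   0.014 [ 641.3 -223.8   91.6   58.5   13. ]
   0.02 [ 639.6 -222.    91.    58.1   13. ]
((271.518798828125, 164.31475830078125), (60.700843811035156, 116.3881607055664), 77.36663818359375) [620.6 101.7 291.4 157.7 -78.3]
[0.36500587 0.0649237  0.96719853]
[667.3 258.9   6. ]
[726.9 -27.4   6. ]
[571.6 -58.9   6. ]
[514.  227.3   6. ]
```

```bash
cat >> h.py <<'E'
def tri(uvt,uvs):
    P=[];
    for n in("top","scene"):
        p=optics.camera_params(n);P.append(np.array(p["camera_matrix"])@np.c_[p["R"],p["t"]])
    X=cv2.triangulatePoints(P[0],P[1],np.array(uvt,float).reshape(2,1),np.array(uvs,float).reshape(2,1)).ravel()
    return X[:3]/X[3]
def go(x,y,z,yaw):
    from scipy.spatial.transform import Rotation as Ro
    o=bot.get_obs(); R=Ro.from_euler("xyz",o["tcp_rot"],degrees=True)
    d=R.inv().apply(np.array([x,y,z])-o["ee_pos"])
    T=Ro.from_euler("xyz",[180,0,yaw],degrees=True)
    print("shift",np.round(d,4),"turn",np.round((R.inv()*T).as_rotvec(),4),"dist",round(np.linalg.norm(d),3))
E
python3 - <<'E'
from h import *
for n in("top","scene"):
    im=cv2.imread(f"pics/{n}0.png")[:,:,::-1]; f=im.astype(int); g=f.sum(2)/3; sat=f.max(2)-f.min(2)
    pts={"top":[(304,154,.013),(401,152,.007),(406,229,.007)],"scene":[(226,264,.013),(145,241,.007),(187,209,.007)]}[n]
    for thr in(60,75,85):
      m=((g<thr)&(sat<25)).astype(np.uint8)
      k,l,st,ce=cv2.connectedComponentsWithStats(m,connectivity=4)
      for u,v,z in pts:
        i=l[v,u]; mm=(l==i).astype(np.uint8); c=cv2.findContours(mm,0,1)[0]
        c=max(c,key=cv2.contourArea); h=cv2.convexHull(c); M=cv2.moments(h); q=(M["m10"]/M["m00"],M["m01"]/M["m00"])
        print(n,thr,st[i,4],np.round(q,1),"cen",np.round(ray(n,*q,z)*1000,1)[:2],"rect",np.round(pose(c,z,n),1))
E
```

```text
top 60 815 [304.3 154.6] cen [641.1  18.5] rect [641.5  18.6  93.7  56.9  15.8]
top 60 803 [401.1 152.4] cen [ 643.  -225.4] rect [ 643.2 -225.4   91.    57.3   13. ]
top 60 850 [405.9 229.7] cen [ 448.  -225.1] rect [ 448.4 -225.    89.7   56.2  -17.5]
top 75 817 [304.4 154.6] cen [641.2  18.3] rect [641.6  18.2  93.7  57.6  15.8]
top 75 829 [401.3 152.3] cen [ 643.3 -226. ] rect [ 643.4 -225.9   92.2   58.9   13. ]
top 75 877 [405.7 229.5] cen [ 448.5 -224.7] rect [ 449.1 -224.7   91.9   57.2  -17.5]
top 85 817 [304.4 154.6] cen [641.2  18.3] rect [641.6  18.2  93.7  57.6  15.8]
top 85 846 [401.2 152.3] cen [ 643.4 -225.7] rect [ 643.6 -225.6   92.9   59.4   13. ]
top 85 902 [405.9 229.5] cen [ 448.4 -225.2] rect [ 448.9 -225.3   92.2   58.3  -17.5]
scene 60 614 [224.5 264.6] cen [644.6  19.7] rect [641.5  18.6 102.4  57.8  15.4]
scene 60 496 [143.7 241.8] cen [ 647.6 -223.6] rect [ 645.1 -224.5  100.    60.7   13.1]
scene 60 358 [186.7 208.9] cen [ 452.6 -224.1] rect [ 450.6 -224.1   97.3   66.7  -17.4]
scene 75 614 [224.5 264.6] cen [644.6  19.7] rect [641.5  18.6 102.4  57.8  15.4]
scene 75 516 [143.8 241.6] cen [ 646.5 -224. ] rect [ 644.  -224.6  102.    62.6   12.8]
scene 75 364 [186.6 208.8] cen [ 452.5 -224.3] rect [ 450.2 -224.    97.7   67.9  -17.9]
scene 85 614 [224.5 264.6] cen [644.6  19.7] rect [641.5  18.6 102.4  57.8  15.4]
scene 85 526 [143.7 241.6] cen [ 646.8 -224.2] rect [ 644.1 -225.1  102.    63.7   12.9]
scene 85 378 [186.5 208.7] cen [ 452.  -225.3] rect [ 449.5 -225.3   99.6   70.8  -17.9]
```

Could be taken for a loose plate, by top-view pixel: dark (402,152) and dark (406,230) on the bench; dark (305,155) on the base, which is plate_low; red (352,246) and (395,290); green (453,275). The close crop shows (402,152) and (406,230) as dark steel on the bench, so those two are the plates to move. In the scene view the vial is at (387,245), the reagent bottle at (425,280), and the cell at (362,275). The spanner is at (290,260) in the top view. All stay put.

```bash
python3 -c "
from h import *
go(.644,-.225,.231,103)"
```

```text
shift [-4.697e-01  6.775e-01  2.000e-04] turn [-4.000e-04  1.200e-03 -6.806e-01] dist 0.824
```

```bash
python3 -m creep '[[-0.47,0.678,0,0,0,-0.68,1],[-0.47,0.678,0,0,0,-0.68,1],[-0.47,0.678,0,0,0,-0.68,1],[-0.47,0.678,0,0,0,-0.68,1],[-0.47,0.678,0,0,0,-0.68,1],[-0.47,0.678,0,0,0,-0.68,1],[-0.47,0.678,0,0,0,-0.68,1],[-0.47,0.678,0,0,0,-0.68,1]]' 40; python3 -c "
from h import *
go(.644,-.225,.231,103)"
```

```text
time: 0.9
ee_pos: [0.4285, 0.1601, 0.2313]
tcp_rot: [180.0, -0.0, 103.0]
wrist_force: [1.5, 0.7, 0.9]
opening: 0.0853
shift [-4.237e-01  1.235e-01  3.000e-04] turn [ 0.0001 -0.0001 -0.0004] dist 0.441
```

```bash
python3 -m creep '[[-0.42,0.12,0,0,0,0,1],[-0.42,0.12,0,0,0,0,1],[-0.42,0.12,0,0,0,0,1],[-0.42,0.12,0,0,0,0,1],[-0.42,0.12,0,0,0,0,1],[-0.42,0.12,0,0,0,0,1],[-0.42,0.12,0,0,0,0,1],[-0.42,0.12,0,0,0,0,1]]'; python3 -c "
from h import *
go(.644,-.225,.05,103)"
```

```text
time: 1.7
ee_pos: [0.6219, -0.1902, 0.2309]
tcp_rot: [-180.0, -0.0, 102.9]
wrist_force: [0.8, 1.1, 0.8]
opening: 0.0855
shift [-0.0389  0.0138  0.1809] turn [-0.0003 -0.0003 -0.001 ] dist 0.186
```

```bash
python3 -m creep '[[0,0,0.05,0,0,0,1],[0,0,0.1,0,0,0,1],[0,0,0.1,0,0,0,1]]'; python3 -c "
from h import *
go(.644,-.225,.04,103)"
```

```text
time: 2.0
ee_pos: [0.617, -0.1873, 0.1217]
tcp_rot: [-179.2, -0.4, 102.9]
wrist_force: [-1.0, -0.3, -1.0]
opening: 0.0852
shift [-0.0434  0.0189  0.0811] turn [-0.0135 -0.0077 -0.0014] dist 0.094
```

```bash
python3 -m creep '[[-0.04,0.018,0,0,0,0,1],[-0.04,0.018,0,0,0,0,1],[-0.04,0.018,0,0,0,0,1]]'; python3 -c "
from h import *
go(.644,-.225,.04,103)"
```

```text
time: 2.3
ee_pos: [0.6486, -0.2235, 0.1335]
tcp_rot: [179.9, 0.0, 102.9]
wrist_force: [0.7, -0.1, 0.3]
opening: 0.085
shift [-0.0004 -0.005   0.0935] turn [ 0.0015  0.0008 -0.0012] dist 0.094
```

```bash
python3 -m creep '[[0,-0.005,0.04,0,0,0,1],[0,-0.005,0.08,0,0,0,0.85],[0,-0.005,0.094,0,0,0,0.85],[0,-0.005,0.094,0,0,0,0.85],[0,-0.005,0.094,0,0,0,0.85]]'; python3 -c "
from h import *
go(.644,-.225,.012,103)"
```

```text
time: 2.8
ee_pos: [0.644, -0.2241, 0.0403]
tcp_rot: [179.9, 0.1, 103.0]
wrist_force: [-0.3, 1.1, 0.6]
opening: 0.0728
shift [-0.0008 -0.0003  0.0283] turn [ 0.0025  0.0015 -0.0002] dist 0.028
```

Run:
```python
from h import *
im=optics.camera("scene"); crop(im,90,180,270,300,4.4,"pics/s1.png")
```

```text
(no output)
```

View pics/s1.png

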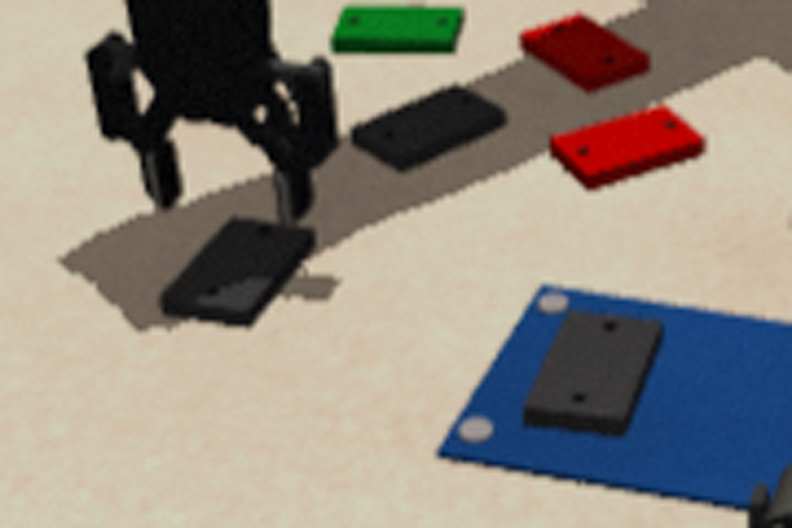

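The fingers straddle the dark plate (crop about (240,270)), and the left and right tips clear it. Next I descend.

```bash
python3 -m creep '[[0,0,0.02,0,0,0,0.8],[0,0,0.034,0,0,0,0.8],[0,0,0.036,0,0,0,0.8],[0,0,0.038,0,0,0,0.8],[0,0,0.038,0,0,0,0.8]]' 40
```

```text
time: 3.35
ee_pos: [0.6433, -0.2243, 0.0]
tcp_rot: [180.0, 0.0, 103.0]
wrist_force: [-1.2, -0.2, -0.2]
opening: 0.0685
```

```bash
python3 -m creep '[[0,0,0,0,0,0,0.5],[0,0,0,0,0,0,0.5],[0,0,0,0,0,0,0.5],[0,0,0,0,0,0,0.5]]' 50
```

```text
time: 3.75
ee_pos: [0.6436, -0.2245, 0.0006]
tcp_rot: [179.9, 0.1, 103.0]
wrist_force: [-0.4, -0.7, 5.7]
opening: 0.0546
```

```bash
python3 -m creep '[[0,0,-0.01,0,0,0,0.4],[0,0,-0.03,0,0,0,0.4],[0,0,-0.07,0,0,0,0.4],[0,0,-0.11,0,0,0,0.4],[0,0,-0.11,0,0,0,0.4]]' 60;  python3 - <<'E'
from h import *
im=optics.camera("scene"); crop(im,90,150,270,270,4.4,"pics/s2.png")
go(.642,.0185,.1,105.7)
E
```

```text
time: 4.25
ee_pos: [0.6451, -0.2248, 0.1159]
tcp_rot: [179.6, 0.2, 103.0]
wrist_force: [0.2, -0.9, -4.4]
opening: 0.054
shift [0.2374 0.0523 0.012 ] turn [ 0.0039  0.0025 -0.0478] dist 0.243
```

View pics/s2.png

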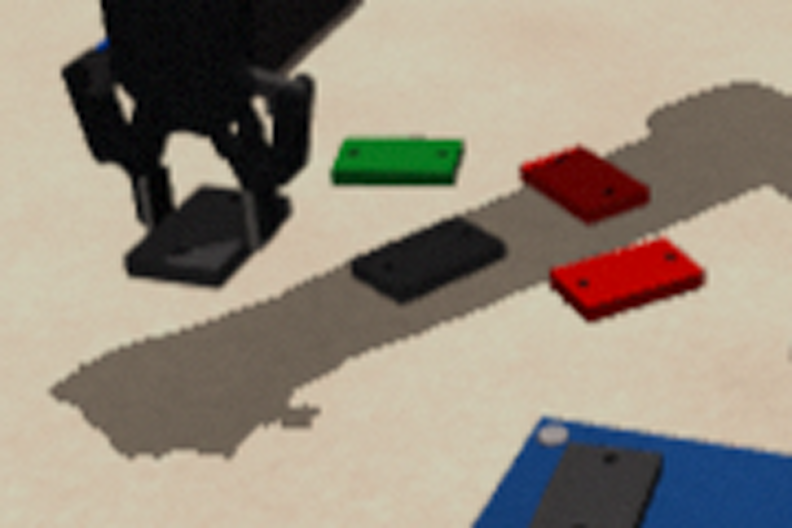

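```bash
python3 -m creep '[[0.04,0.009,0,0,0,-0.01,0.4],[0.085,0.019,0,0,0,-0.02,0.4],[0.13,0.029,0,0,0,-0.03,0.4],[0.17,0.038,0,0,0,-0.04,0.4],[0.21,0.046,0,0,0,-0.048,0.4],[0.238,0.052,0,0,0,-0.048,0.4],[0.238,0.052,0,0,0,-0.048,0.4],[0.238,0.052,0,0,0,-0.048,0.4]]';  python3 - <<'E'
from h import *
go(.642,.0185,.04,105.7)
E
```

```text
time: 5.1
ee_pos: [0.6393, 0.02, 0.1072]
tcp_rot: [-179.8, -0.0, 105.8]
wrist_force: [0.4, 0.4, -5.6]
opening: 0.0543
shift [-0.0022  0.0024  0.0672] turn [-0.0033 -0.0005  0.0017] dist 0.067
```

```bash
python3 -m creep '[[-0.001,0.001,0.03,0,0,0,0.4],[-0.002,0.0015,0.05,0,0,0,0.4],[-0.002,0.002,0.067,0,0,0,0.4],[-0.002,0.002,0.067,0,0,0,0.4],[-0.002,0.002,0.067,0,0,0,0.4]]';  python3 - <<'E'
from h import *
go(.642,.0185,.0225,105.7)
E
```

```text
time: 5.6
ee_pos: [0.6423, 0.017, 0.0418]
tcp_rot: [-179.9, -0.0, 105.6]
wrist_force: [-0.7, -0.1, -5.9]
opening: 0.0538
shift [0.0015 0.0001 0.0193] turn [-0.0016 -0.0002 -0.001 ] dist 0.019
```

```bash
python3 -m creep '[[0.001,0,0.01,0,0,0,0.4],[0.001,0,0.016,0,0,0,0.4],[0.001,0,0.018,0,0,0,0.4],[0.001,0,0.018,0,0,0,0.4]]';  python3 - <<'E'
from h import *
im=optics.camera("scene"); crop(im,160,200,300,305,5.5,"pics/s3.png")
go(.642,.0185,.0206,105.7)
E
```

```text
time: 6.0
ee_pos: [0.6423, 0.019, 0.024]
tcp_rot: [-180.0, -0.0, 105.7]
wrist_force: [0.9, -0.1, -5.7]
opening: 0.0541
shift [-0.0004 -0.0006  0.0038] turn [-0.0001 -0.      0.0003] dist 0.004
```

View pics/s3.png

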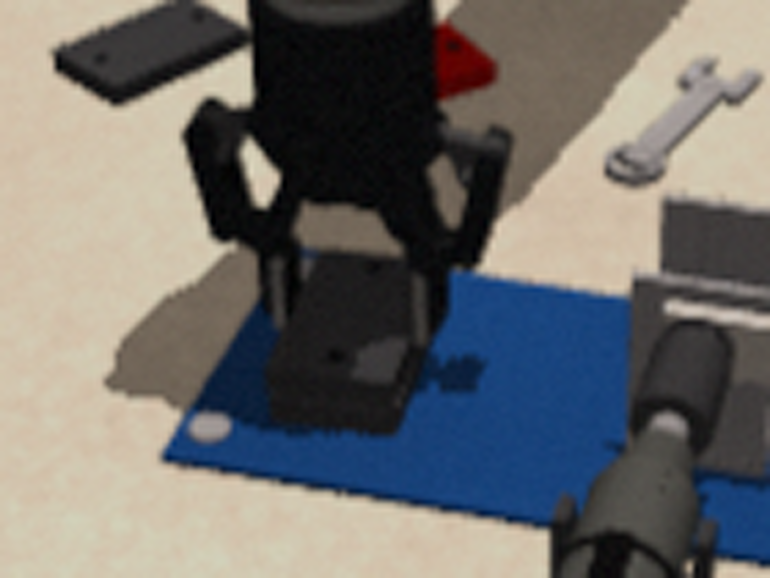

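The held plate sits squarely over plate_low, front faces flush at crop (335,390). Lowering it the last few mm.

```bash
python3 -m creep '[[0,0,0.002,0,0,0,0.4],[0,0,0.003,0,0,0,0.4],[0,0,0.004,0,0,0,0.4],[0,0,0.004,0,0,0,0.4]]'
```

```text
time: 6.45
ee_pos: [0.6426, 0.019, 0.0208]
tcp_rot: [180.0, 0.0, 105.7]
wrist_force: [-1.5, 0.3, -2.9]
opening: 0.0539
```

Landing has begun, because the wrist load halved. Releasing gently.

```bash
python3 -m creep '[[0,0,0.0005,0,0,0,0.66],[0,0,0.0005,0,0,0,0.75],[0,0,0.0005,0,0,0,0.85],[0,0,0.0005,0,0,0,0.9],[0,0,0,0,0,0,0.9]]'
```

```text
time: 6.95
ee_pos: [0.6426, 0.019, 0.0205]
tcp_rot: [180.0, 0.0, 105.7]
wrist_force: [0.1, -0.1, -0.4]
opening: 0.0766
```

```bash
python3 -m creep '[[0,0,-0.02,0,0,0,0.9],[0,0,-0.06,0,0,0,0.95],[0,0,-0.1,0,0,0,1],[0,0,-0.1,0,0,0,1]]'; python3 -c "
from h import *
go(.4495,-.225,.1206,72.4)"
```

```text
time: 7.35
ee_pos: [0.645, 0.019, 0.1271]
tcp_rot: [179.5, 0.1, 105.7]
wrist_force: [0.1, -0.5, 1.2]
opening: 0.0857
shift [-0.182  -0.2543  0.0047] turn [ 9.300e-03 -4.000e-04  5.814e-01] dist 0.313
```

```bash
python3 -m creep '[[-0.027,-0.037,0,0,0,0.08,1],[-0.053,-0.074,0,0,0,0.17,1],[-0.08,-0.112,0,0,0,0.25,1],[-0.106,-0.148,0,0,0,0.34,1],[-0.132,-0.185,0,0,0,0.42,1],[-0.158,-0.22,0,0,0,0.5,1],[-0.18,-0.252,0,0,0,0.58,1],[-0.18,-0.252,0,0,0,0.58,1]]'
python3 - <<'E'
from h import *
go(.4495,-.225,.04,72.4)
im=optics.camera("top"); crop(im,260,110,460,300,3,"pics/t4.png")
im=optics.camera("scene"); crop(im,160,200,300,305,5.5,"pics/s4.png")
E
```

```text
time: 8.15
ee_pos: [0.4463, -0.2252, 0.1205]
tcp_rot: [180.0, 0.0, 72.1]
wrist_force: [0.1, 0.0, -0.0]
opening: 0.0852
shift [0.0013 0.003  0.0805] turn [ 0.0001  0.0009 -0.0053] dist 0.081
```

View pics/t4.png

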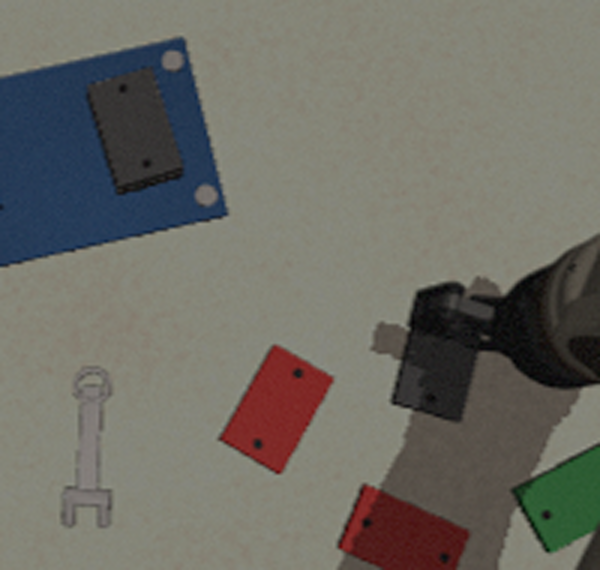

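View pics/s4.png

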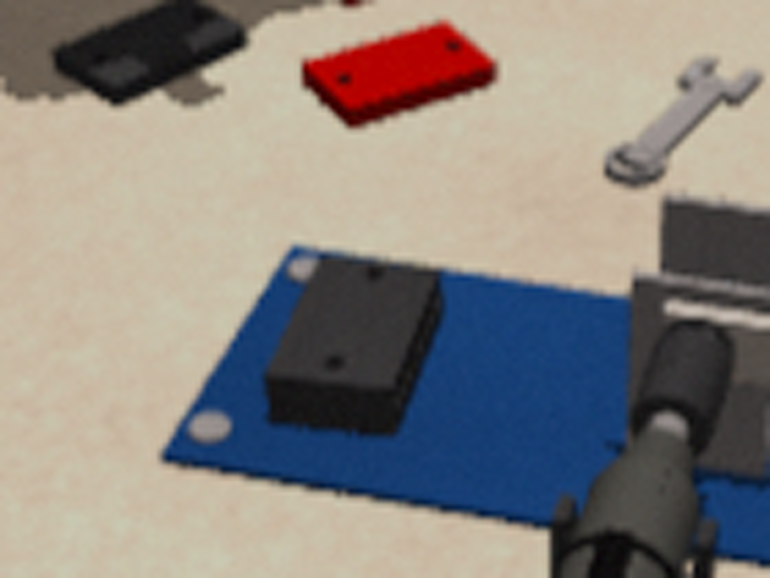

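The pile of two is neat in both views: top crop (135,130), scene crop (355,340), faces flush. Plate_b is still at top crop (440,370), under the open fingers. Now I pick it up.

```bash
python3 -m creep '[[0.001,0.003,0.04,0,0,-0.005,1],[0.001,0.003,0.075,0,0,-0.005,0.85],[0.001,0.003,0.08,0,0,-0.005,0.8],[0.001,0.003,0.08,0,0,-0.005,0.8]]'; python3 -c "
from h import *
go(.4495,-.225,.001,72.4)"
```

```text
time: 8.65
ee_pos: [0.4518, -0.2215, 0.04]
tcp_rot: [-179.9, -0.0, 72.9]
wrist_force: [0.4, 0.3, -0.4]
opening: 0.0683
shift [-0.0041 -0.0011  0.039 ] turn [-0.0019 -0.0004  0.0081] dist 0.039
```

```bash
python3 -m creep '[[-0.003,0,0.008,0,0,0.004,0.85],[-0.003,0,0.015,0,0,0.004,0.85],[-0.003,0,0.015,0,0,0.004,0.85]]'; python3 -c "
from h import *
go(.4495,-.225,.001,72.4)"
```

```text
time: 8.95
ee_pos: [0.451, -0.2254, 0.0252]
tcp_rot: [-180.0, -0.0, 72.5]
wrist_force: [-1.1, -0.3, 0.6]
opening: 0.0724
shift [-0.0001 -0.0015  0.0242] turn [-0.     -0.      0.0024] dist 0.024
```

```bash
python3 -m creep '[[0,-0.0015,0.01,0,0,0.002,0.85],[0,-0.0015,0.02,0,0,0.002,0.8],[0,-0.0015,0.024,0,0,0.002,0.8],[0,-0.0015,0.024,0,0,0.002,0.8]]' 50
```

```text
time: 9.35
ee_pos: [0.449, -0.2246, 0.0004]
tcp_rot: [-179.9, -0.0, 72.4]
wrist_force: [0.0, 0.2, -0.4]
opening: 0.0684
```

```bash
python3 -m creep '[[0,0,0,0,0,0,0.5],[0,0,0,0,0,0,0.5],[0,0,0,0,0,0,0.5],[0,0,0,0,0,0,0.4]]' 50
```

```text
time: 9.75
ee_pos: [0.4498, -0.225, 0.0018]
tcp_rot: [180.0, 0.0, 72.4]
wrist_force: [-1.2, 1.9, 3.7]
opening: 0.0541
```

```bash
python3 -m creep '[[0,0,-0.01,0,0,0,0.4],[0,0,-0.04,0,0,0,0.4],[0,0,-0.08,0,0,0,0.4],[0,0,-0.12,0,0,0,0.4],[0,0,-0.12,0,0,0,0.4]]' 60;  python3 - <<'E'
from h import *
im=optics.camera("scene"); crop(im,130,130,310,300,3.4,"pics/s5.png")
go(.6425,.0188,.12,105.7)
E
```

```text
time: 10.25
ee_pos: [0.4515, -0.2259, 0.1271]
tcp_rot: [179.6, 0.1, 72.4]
wrist_force: [1.4, -0.6, -4.4]
opening: 0.0543
shift [0.2908 0.1091 0.0043] turn [ 0.0039  0.002  -0.5808] dist 0.311
```

View pics/s5.png

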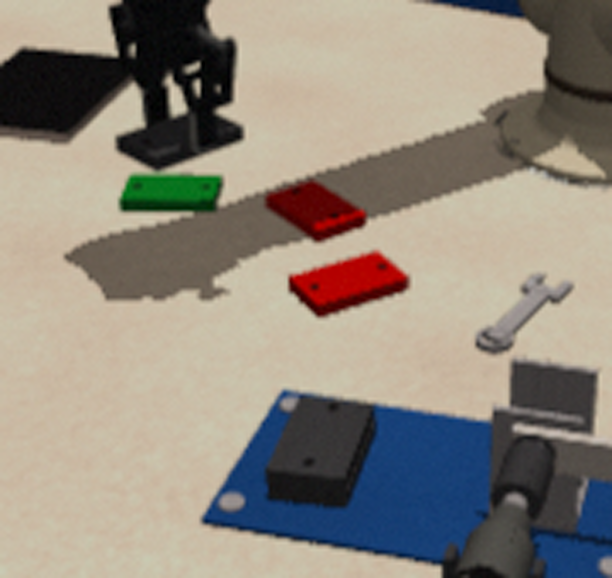

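Plate_b is held level at crop (180,135). The pile of two is untouched at (320,450).

```bash
python3 -m creep '[[0.036,0.014,0,0,0,-0.08,0.4],[0.073,0.027,0,0,0,-0.16,0.4],[0.11,0.041,0,0,0,-0.24,0.4],[0.146,0.055,0,0,0,-0.32,0.4],[0.182,0.068,0,0,0,-0.4,0.4],[0.22,0.083,0,0,0,-0.48,0.4],[0.255,0.096,0,0,0,-0.55,0.4],[0.29,0.109,0,0,0,-0.58,0.4]]';  python3 -m creep '[[0,0,0,0,0,0,0.4],[0,0,0.01,0,0,0,0.4],[0,0,0.01,0,0,0,0.4]]'
python3 - <<'E'
from h import *
go(.6425,.0188,.055,105.7)
E
```

```text
time: 11.1
ee_pos: [0.6408, 0.0201, 0.1188]
tcp_rot: [-179.8, -0.0, 105.8]
wrist_force: [0.6, -0.1, -5.2]
opening: 0.0539
time: 11.4
ee_pos: [0.6393, 0.0181, 0.108]
tcp_rot: [-179.7, -0.1, 105.6]
wrist_force: [-0.1, -0.8, -5.1]
opening: 0.0539
shift [-0.0002  0.0035  0.053 ] turn [-0.0048 -0.001  -0.0014] dist 0.053
```

```bash
python3 -m creep '[[0,0.001,0.03,0,0,0,0.4],[0,0.002,0.045,0,0,0,0.4],[0,0.002,0.053,0,0,0,0.4],[0,0.002,0.053,0,0,0,0.4],[0,0.002,0.053,0,0,0,0.4]]'
python3 - <<'E'
from h import *
go(.6425,.0188,.038,105.7)
E
```

```text
time: 11.9
ee_pos: [0.6431, 0.0189, 0.0592]
tcp_rot: [180.0, 0.0, 105.6]
wrist_force: [1.0, 0.1, -5.5]
opening: 0.054
shift [ 0.0001 -0.0006  0.0212] turn [ 0.0006  0.0002 -0.0012] dist 0.021
```

```bash
python3 -m creep '[[0,0,0.01,0,0,0,0.4],[0,0,0.016,0,0,0,0.4],[0,0,0.02,0,0,0,0.4],[0,0,0.02,0,0,0,0.4]]'
python3 - <<'E'
from h import *
go(.6425,.0188,.0348,105.7)
im=optics.camera("scene"); crop(im,160,200,300,305,5.5,"pics/s6.png")
E
```

```text
time: 12.3
ee_pos: [0.6425, 0.0192, 0.0375]
tcp_rot: [-179.9, -0.0, 105.7]
wrist_force: [-0.9, 0.1, -5.2]
opening: 0.0538
shift [-0.0004 -0.0001  0.0027] turn [-0.0013 -0.0003 -0.0008] dist 0.003
```

View pics/s6.png

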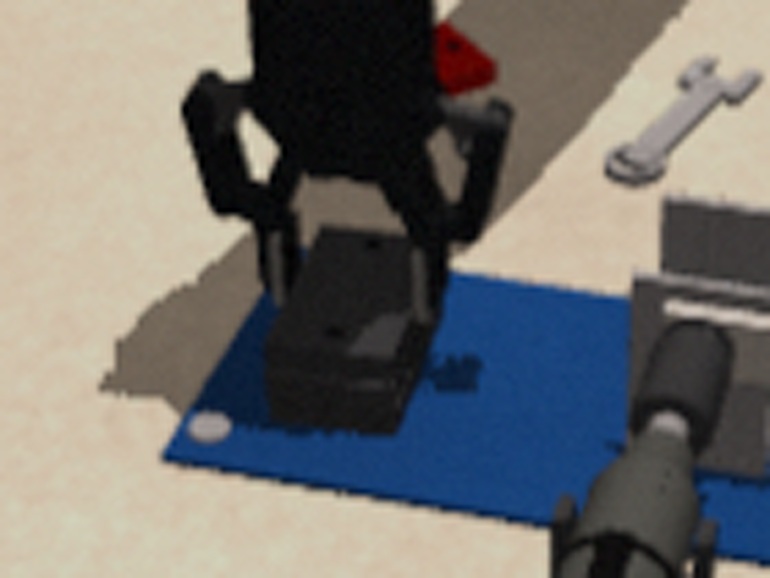

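The held plate is flush above the pair (front faces at crop (335,385)), with about 2 mm still to go.

```bash
python3 -m creep '[[0,0,0.001,0,0,0,0.4],[0,0,0.002,0,0,0,0.4],[0,0,0.0025,0,0,0,0.4],[0,0,0.0025,0,0,0,0.4]]'
```

```text
time: 12.75
ee_pos: [0.643, 0.0192, 0.036]
tcp_rot: [180.0, 0.0, 105.7]
wrist_force: [1.2, -0.1, -5.0]
opening: 0.054
```

```bash
python3 -m creep '[[0,0,0.001,0,0,0,0.4],[0,0,0.0015,0,0,0,0.4],[0,0,0.0015,0,0,0,0.4]]'
```

```text
time: 13.05
ee_pos: [0.6431, 0.0192, 0.036]
tcp_rot: [179.9, 0.0, 105.7]
wrist_force: [-4.7, 0.0, 5.7]
opening: 0.054
```

In contact. Releasing.

```bash
python3 -m creep '[[0,0,-0.0005,0,0,0,0.66],[0,0,-0.0005,0,0,0,0.75],[0,0,-0.0005,0,0,0,0.85],[0,0,-0.0005,0,0,0,0.9]]'; python3 -m creep '[[0,0,-0.02,0,0,0,0.9],[0,0,-0.06,0,0,0,0.95],[0,0,-0.1,0,0,0,1],[0,0,-0.14,0,0,0,1],[0,0,-0.17,0,0,0,1],[0,0,-0.17,0,0,0,1]]';python3 - <<'E'
from h import *
im=optics.camera("scene"); cv2.imwrite("pics/s7.png",im[:,:,::-1]);crop(im,180,180,450,310,2.9,"pics/s7c.png")
im=optics.camera("top");cv2.imwrite("pics/t7.png",im[:,:,::-1]); crop(im,140,110,340,220,4,"pics/t7c.png")
E
```

```text
time: 13.45
ee_pos: [0.6431, 0.0192, 0.035]
tcp_rot: [180.0, 0.0, 105.7]
wrist_force: [0.2, -0.4, -0.6]
opening: 0.0768
time: 14.05
ee_pos: [0.6445, 0.0192, 0.2102]
tcp_rot: [179.6, 0.1, 105.7]
wrist_force: [0.4, -0.5, -0.2]
opening: 0.0856
```

View pics/s7c.png

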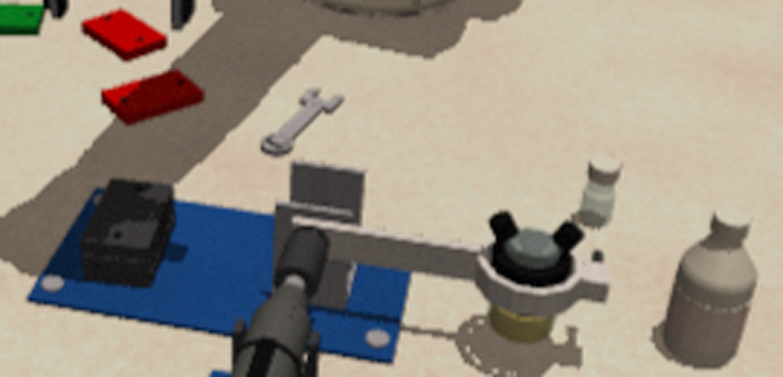

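View pics/t7c.png

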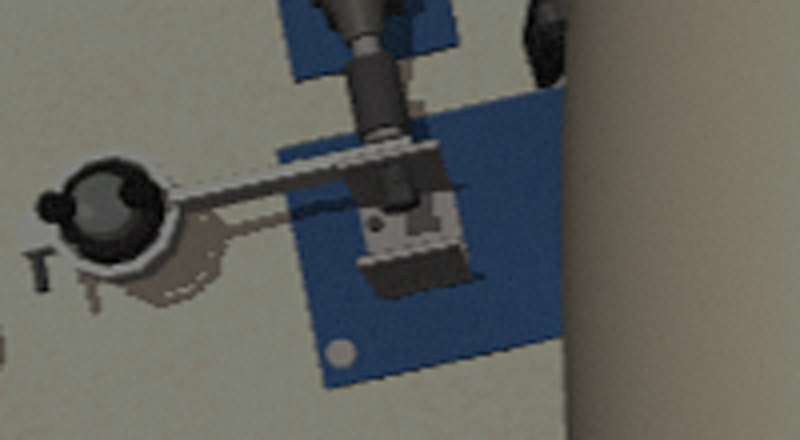

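Run:
```python
from h import *
o=np.array([605.9,172.7]);a=np.radians(11.7);ex=np.array([np.cos(a),np.sin(a)]);ey=np.array([-ex[1],ex[0]])
im=cv2.imread("pics/t7.png")
for nm,x,y,z in(("headctr",8,0,75),("headfront top",3,0,86),("nw L",-29.5,30,99),("nw R",-29.5,-30,99),("fw R",29.5,-30,99),("arm",36,100,90)):
    P=o+x*ex+y*ey; q=proj("top",[P[0]/1e3,P[1]/1e3,z/1e3]); print(nm,np.round((q-[140,110])*4,0),np.round(P,1))
    q=q; cv2.circle(im,(int(round(q[0])),int(round(q[1]))),0,(0,0,255),-1)
crop(im[:,:,::-1],205,120,285,190,9,"pics/t7d.png")
```

```text
headctr [398. 200.] [613.7 174.3]
headfront top [397. 203.] [608.8 173.3]
nw L [354. 262.] [570.9 196.1]
nw R [457. 239.] [583.1 137.3]
fw R [436. 142.] [640.9 149.3]
arm [216. 185.] [620.9 277.9]
```

View pics/t7d.png

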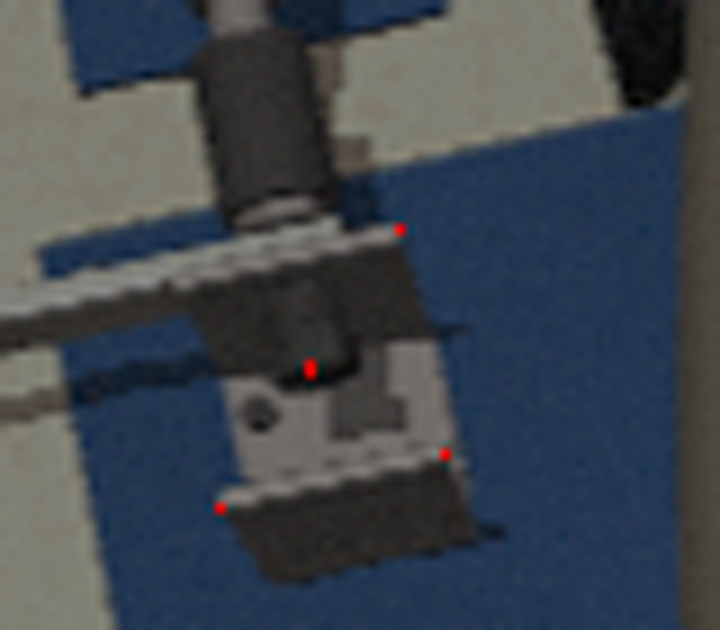

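The near wall's ends show at crop (222,500) and (460,450), and the head's front at (315,370). That is about 1 px right of the prediction, so I aim for the bolt at (0.614, 0.173) with jaw yaw 101.6.

```bash
python3 -c "
from h import *
go(.614,.173,.21,101.6)"
```

```text
shift [ 0.156   0.0132 -0.0048] turn [0.0013 0.0003 0.0707] dist 0.157
```

```bash
python3 -m creep '[[0.04,0.003,-0.005,0,0,0.02,1],[0.08,0.007,-0.005,0,0,0.04,1],[0.12,0.01,-0.005,0,0,0.07,1],[0.155,0.013,-0.005,0,0,0.07,1],[0.155,0.013,-0.005,0,0,0.07,1],[0.155,0.013,-0.005,0,0,0.07,1]]'
python3 - <<'E'
from h import *
go(.614,.173,.13,101.6)
im=optics.camera("scene"); crop(im,180,180,450,310,2.9,"pics/s8c.png")
im=optics.camera("top"); crop(im,140,110,340,220,4,"pics/t8c.png")
cv2.imwrite("pics/t8.png",im[:,:,::-1])
E
```

```text
time: 14.75
ee_pos: [0.6131, 0.1725, 0.2082]
tcp_rot: [-179.9, 0.0, 101.7]
wrist_force: [0.2, -1.1, -0.4]
opening: 0.0852
shift [0.0003 0.0012 0.0782] turn [-0.0023  0.0004  0.0025] dist 0.078
```

View pics/s8c.png

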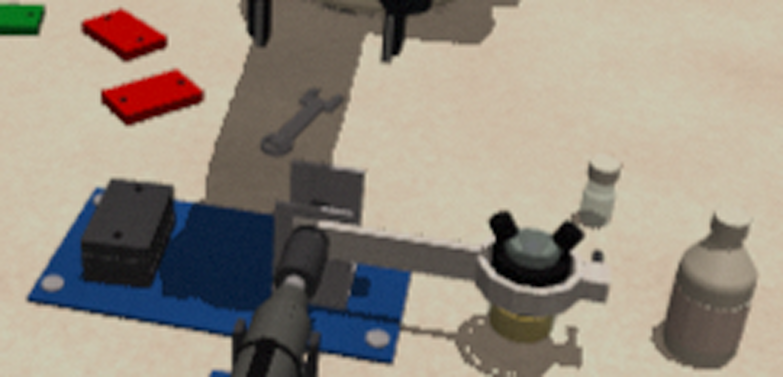

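View pics/t8c.png

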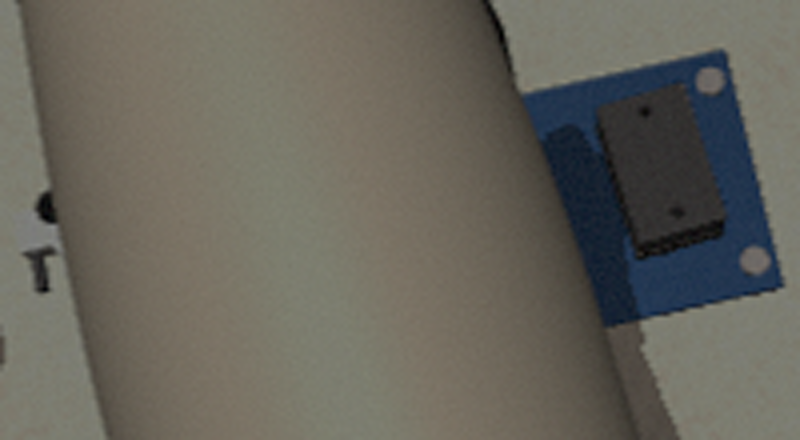

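The pile of three is neat and let go: scene crop (125,235), top crop (665,170). Descending towards the gap.

```bash
python3 -m creep '[[0,0.001,0.03,0,0,0.002,1],[0,0.001,0.06,0,0,0.002,1],[0,0.001,0.075,0,0,0.002,1],[0,0.001,0.075,0,0,0.002,1],[0,0.001,0.075,0,0,0.002,1]]'
python3 - <<'E'
from h import *
go(.614,.173,.056,101.6)
im=optics.camera("scene"); crop(im,200,120,430,310,3,"pics/s9c.png")
E
```

```text
time: 15.35
ee_pos: [0.6149, 0.1716, 0.1358]
tcp_rot: [180.0, -0.0, 101.5]
wrist_force: [0.2, -0.3, 0.3]
opening: 0.0855
shift [ 0.0016 -0.0007  0.0798] turn [ 0.0005 -0.     -0.002 ] dist 0.08
```

View pics/s9c.png

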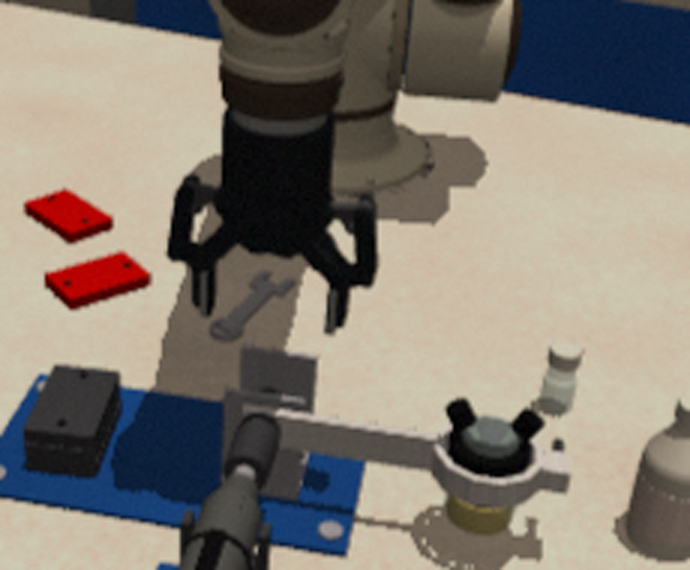

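The open fingers, at crop (203,290) and (335,310), straddle the bracket. They are well clear of the cell at (490,450).

```bash
python3 -m creep '[[0.001,0,0.02,0,0,0,1],[0.001,0,0.04,0,0,0,1],[0.001,0,0.05,0,0,0,1],[0.001,0,0.06,0,0,0,1],[0.001,0,0.06,0,0,0,1]]'
python3 - <<'E'
from h import *
go(.614,.173,.055,101.6)
im=optics.camera("scene"); crop(im,200,120,430,310,3,"pics/s10c.png")
E
```

```text
time: 15.9
ee_pos: [0.6142, 0.173, 0.0744]
tcp_rot: [-180.0, 0.0, 101.5]
wrist_force: [0.3, -0.6, 0.5]
opening: 0.0852
shift [ 0.     -0.0002  0.0194] turn [-0.0008  0.     -0.0013] dist 0.019
```

View pics/s10c.png

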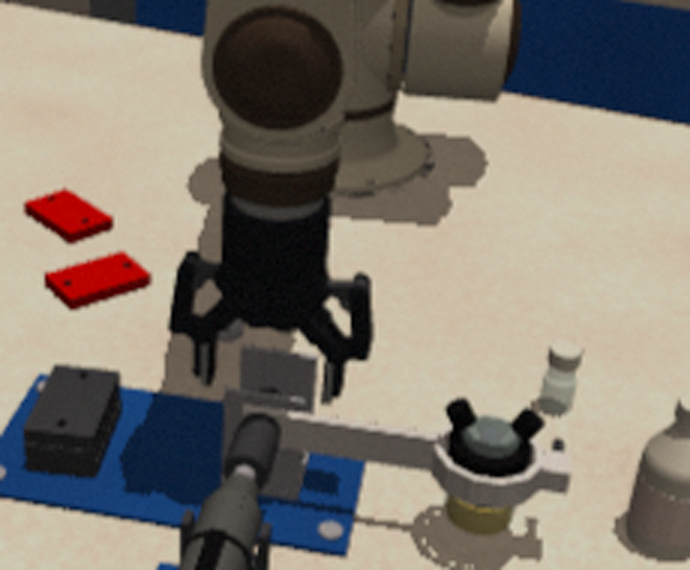

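Still clear: the fingers are on either side of the walls and no force shows. I lower the last bit and close.

```bash
python3 -m creep '[[0,0,0.01,0,0,0,1],[0,0,0.019,0,0,0,1],[0,0,0.019,0,0,0,0.8],[0,0,0.019,0,0,0,0.6],[0,0,0.019,0,0,0,0.5],[0,0,0.019,0,0,0,0.4]]' 40; python3 -m creep '[[0,0,0,0,0,0,0.15],[0,0,0,0,0,0,0.15],[0,0,0,0,0,0,0.1],[0,0,0,0,0,0,0.1],[0,0,0,0,0,0,0.1],[0,0,0,0,0,0,0.1]]' 50
```

```text
time: 16.55
ee_pos: [0.6147, 0.1732, 0.0563]
tcp_rot: [180.0, -0.0, 101.5]
wrist_force: [0.1, -0.4, -0.2]
opening: 0.0344
time: 17.15
ee_pos: [0.6143, 0.1746, 0.0565]
tcp_rot: [180.0, -0.1, 101.6]
wrist_force: [-2.7, 6.4, 2.3]
opening: 0.0224
```

```bash
python3 -m creep '[[0.001,0,0,0,0,0,0],[0.0015,0,0,0,0,0,0],[0.0015,0,0,0,0,0,0],[0.0015,0,0,0,0,0,0],[0.0015,0,0,0,0,0,0]]' 70; python3 -m creep '[[0,0,0,0,0,0,0],[0,0,0,0,0,0,0],[0,0,0,0,0,0,0],[0,0,0,0,0,0,0],[0,0,0,0,0,0,0]]'
python3 - <<'E'
from h import *
print(bot.get_obs()["torque"])
im=optics.camera("scene"); cv2.imwrite("pics/s11.png",im[:,:,::-1]);crop(im,200,120,430,310,3,"pics/s11c.png")
E
```

```text
time: 17.65
ee_pos: [0.6143, 0.1747, 0.0565]
tcp_rot: [180.0, -0.0, 101.5]
wrist_force: [-1.7, 1.6, 4.4]
opening: 0.0219
time: 18.15
ee_pos: [0.6143, 0.1747, 0.0565]
tcp_rot: [180.0, -0.0, 101.5]
wrist_force: [-2.6, 0.6, 5.0]
opening: 0.0216
[ 0.18000855  0.42951207 -0.08510878]
```

View pics/s11c.png

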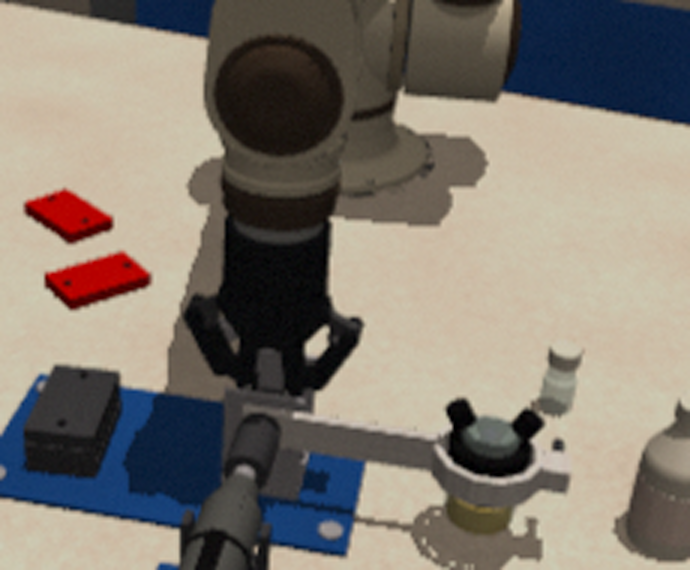

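```bash
for i in 1 2; do python3 -m creep '[[0,0,0,0,0,0,0],[0,0,0,0,0,0,0],[0,0,0,0,0,0,0],[0,0,0,0,0,0,0],[0,0,0,0,0,0,0],[0,0,0,0,0,0,0]]'; done
python3 - <<'E'
from h import *
a=optics.camera("scene").astype(int);b=cv2.imread("pics/s11.png")[:,:,::-1].astype(int)
d=abs(a-b).max(2); n=(d>25).astype(np.uint8); ys,xs=np.nonzero(n); print(len(xs), list(zip(xs,ys))[:20])
# bystanders vs start
s=cv2.imread("pics/scene0.png")[:,:,::-1].astype(int)
for nm,(u0,v0,u1,v1) in dict(vial=(375,230,400,262),reagent=(405,250,445,310),spanner=(265,205,305,238),cell=(340,250,395,300)).items():
    print(nm,(abs(a-s).max(2)[v0:v1,u0:u1]>40).sum())
E
```

```text
time: 18.8
ee_pos: [0.6143, 0.1747, 0.0565]
tcp_rot: [180.0, -0.0, 101.5]
wrist_force: [-1.7, 0.8, 5.7]
opening: 0.0215
time: 19.4
ee_pos: [0.6143, 0.1747, 0.0565]
tcp_rot: [180.0, -0.0, 101.5]
wrist_force: [-3.3, 1.7, 5.2]
opening: 0.0219
0 []
vial 14
reagent 0
spanner 1292
cell 0
```

```bash
python3 -c "
from h import *
print(bot.job_done()); print(bot.get_obs()['opening'])"
```

```text
the job is handed in; nothing more can be done
None
the job is handed in; nothing more can be done
```

I laid both loose dark plates squarely on plate_low. I then gripped the bolt head across its flats from above, with the grip force set to 70 N, and handed the job in at about 19.5 s while still holding it. No verdict was reported.

**Pile:** after release, both views showed one flush pile of three. It still looked untouched in the scene view once the bolt was held.

**Bolt:** I judged it stopped indirectly.
- The opening stayed at 21.5–21.9 mm for over a second, which matches the 22 mm flats; a turning head would vary it towards 25 mm.
- The TCP pose did not change, with wrist force around 6 N. The bolt's speed and the finger force on it could not be read directly.

**Bystanders:** the cell and reagent bottle looked the same as at the start.
- The vial area differed from the start picture by 14 pixels. I put that down to shadow and did not check further.
- The spanner could not be compared at the end because the arm covered it. It was in place in the last unobstructed view, and nothing went near it.

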